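# Turn up the banding wheel under the green bowl by three clicks

### The job

The banding wheel that carries the green bowl is set too slow. Turn its speed lever up by three clicks from where it stands, towards the longer marks, one click at a time with a short pause at rest in each notch, then let go of it. Do not overshoot, do not shift the bowl, and leave the speed lever of the other wheel, under the animal-shaped mug, alone.

Things in the scene. Friction and masses are not known exactly. Their poses are not given: they have to be found in the camera images.
- knob_1 (a point): Centre of the top of the orange knob on the speed lever of the wheel under the green bowl. Upright cylinder 18 mm across, from 34 to 79 mm above the work surface, clear all round; the grey case below is 31 mm high. Its x axis is level and points along the lever arm (top 40 mm high) to the upright pivot, 75 mm away; z is up. Wheel and case are fixed; their place varies, turned up to 17 deg.
- lever_1 (a joint): Angle of that lever, rad. Grows counter-clockwise seen from above: the knob goes from the robot's left to its right, from the shortest to the longest white mark. Six notches 0.35 rad (26 mm at the knob) apart, 0 to 1.75, stops just outside. Starts at rest in the notch at 0 or 0.35. A sprung detent holds it; 4 to 5 N at the knob clicks it over, and it falls into the nearest notch when let go.
- bowl: Light green plastic bowl, 142 mm across the rim, 73 mm tall, standing loose on the round aluminium head (150 mm across, 45 mm above the work surface) of the wheel to be set. Origin at the centre of its underside. With the lever in mid-range the knob stands 175 mm from the wheel's axis.
- knob_2 (a point): The same point on the orange knob of the other, identical banding wheel, which carries the pale animal-shaped mug. To be left alone.

How it is judged:
On the way, in this order (a step that is already met when the one before it is completed fails the run):
1. the lever rests one click up from where it started (distance of knob_1 from where it was at the start of the episode between 0.015 and 0.0371 m and value of joint lever_1 above 0.18 rad and velocity of joint lever_1 between -0.15 and 0.15 rad/s), for 0.2 s.
2. the lever rests two clicks up from where it started (distance of knob_1 from where it was at the start of the episode between 0.0407 and 0.0619 m and velocity of joint lever_1 between -0.15 and 0.15 rad/s), for 0.2 s.
3. the lever rests three clicks up from where it started (distance of knob_1 from where it was at the start of the episode between 0.0652 and 0.0847 m and velocity of joint lever_1 between -0.15 and 0.15 rad/s), for 0.2 s.
At the end, for the whole second after the job is handed in: The lever of the wheel under the green bowl is let go and at rest three notches (1.05 rad, within 0.15 rad) above the notch where it started; the bowl is within 20 mm of where it stood and the other wheel's knob within 12 mm of where it was (distance of knob_1 from where it was at the start of the episode between 0.0652 and 0.0847 m and velocity of joint lever_1 between -0.1 and 0.1 rad/s and distance of bowl from where it was at the start of the episode below 0.02 m and distance of knob_2 from where it was at the start of the episode below 0.012 m); the robot touches nothing.
It fails at once if the lever is pushed past the third click (distance of knob_1 from where it was at the start of the episode above 0.0895 m).
It fails at once if the green bowl is shifted (distance of bowl from where it was at the start of the episode above 0.02 m).
It fails at once if the other wheel's speed lever is moved (distance of knob_2 from where it was at the start of the episode above 0.012 m).
It also fails if it takes over 42 s, if anything falls off the work surface, if the arm or the gripper's body presses on something with over 40 N, if the wrist force passes 120 N, or if a joint passes its speed limit or range.

### The arm

A 6-joint arm with a two-finger parallel gripper is mounted at the origin on a cart in front of the work surface, level with it; the furniture and walls round the work are solid. World frame = base frame: x ahead of the robot, y to its left, z up, the work surface at z = 0. Lengths are in m, angles in rad, forces in N, time in s.
With the tool pointing down it reaches from about 0.275 to 0.75 m from the base axis. Payload 10.2 kg.
Tool frame: the origin (TCP) lies at the very end of the fingers, on their centre line; the grasp point (between the pads) lies 19 mm behind it; z points along the fingers, y is the line along which they close (so a half turn about z gives the same grasp; the last joint's range is limited). The gripper opens to 85 mm and grips with 20 to 120 N. Pads are 22 mm wide; open, the fingers measure 114 mm over their backs; the gripper's body (76 mm by 85 mm) begins 54 mm behind the grasp point. The pads swing forward as they close: fully open they stand 13 mm farther back than shut.
Start: joints at [1.103, 0.313, 1.498, -0, 1.331, -0.223], TCP at [0.127, 0.509, 0.231] pointing down, gripper open.
Joint ranges: [-2.94, 2.94], [-0.97, 2.17], [0.19, 2.56], [-1.23, 4.37], [0.02, 3.11], [-2.88, 2.88]. Speed limits (rad/s): [2.39, 2.39, 3.01, 3.14, 3.14, 3.14].

### API

Orientations are given as a rotation vector (axis times angle).
In Python, from bench import state, read_camera, camera_info, close_job gives the robot as it stands.
- The arm moves only by the tool play_rows, never from a script. Its argument "plan" is text: rows parted by semicolons, each of 7 numbers parted by spaces: the gripper command: -1 is shut, 1 is fully open, values between are in proportion, then the shift along the tool's x, y, z in m, then the turn, a rotation vector about the tool's x, y, z in rad. In form: fingers dx dy dz ax ay az; .... A call has exactly 8 rows; each row shifts and turns the commanded pose from where the row before left it, along the tool's axes as they then stand; what a row does not reach is not made up. A row lasts 1/12 s, in which the tool goes at most 41.7 mm and 7.16 degrees, less where a joint would pass 70% of its speed; a pose out of reach is approached as far as the arm can. A call with a gripper value outside its range is refused whole. The fingers move at their own pace and stop on an object; the grip force is fixed at half the most. Time passes only in rows, so rows that do not move let the fingers close, or fill a call up. It gives the time, the measured TCP pose, the force, the opening and the grip force at its end, in the units of the state.
- state(): the state, without advancing time (a new reading comes with each control period).
- read_camera(name): name is "scene" or "side" or "wrist"; returns the picture (480x640x3 uint8, red, green, blue); there is no depth.
- camera_info(name): a dict with "fx", "fy", "cx", "cy" (pixels), "k1" (the pictures are not rectified: a ray, as slopes to the right and down, at radius r is drawn at 1 + k1 r^2 times it, then the intrinsics apply), "xyz" and "attitude" of the camera in the world. Camera axes: x right, y down, z forward; pixel columns grow to the right and rows downward; lengths in m; the calibration is good to about 2 mm. A picture is of the moment at which its call begins: read the wrist's pose just before it. camera_info takes no time and is no camera call; for the wrist camera it gives the pose at the moment of the call.
- close_job(): hands the job in; it is judged then, once.
The state is a dict: "time": time; "joints": joint angles; "joint_velocities": joint speeds; "effort": joint torques, N m; "eef_pos": TCP position; "eef_rot": TCP orientation; "force": force on the tool from outside, world axes, zero at the start; "ft_torque": the same for the moment, N m; "finger_gap": finger opening in m; "gripper_force": force on a finger pad.
Only numpy, scipy, OpenCV 4.12 (cv2) and the standard library are available. Lean on these libraries where they do the work, as an engineer would, in place of code of your own. Each camera call takes 0.05 s, during which the arm holds its last target. There are 200 camera calls.

## Working session

There is one attempt and no reset: what is moved stays moved. The work goes in short steps, Python scripts to look and compute and a tool call to move; the robot and the scene stay as the last step left them, time stands still between calls to the robot, and variables do not carry over. Pictures are saved under pics/ and viewed, at most 10 in all, crops included, and the job is handed in when it is done.

Besides the shell and the picture viewer there is one more tool, called as name(argument=value, ...) on one line, values as JSON. play_rows: Moves the arm, as the interface text tells. Its arguments: {"type":"object","properties":{"plan":{"type":"string"}},"required":["plan"]}

```bash
mkdir -p pics
python3 - <<'E'
from bench import *
import cv2
for n in("scene","side"):
    cv2.imwrite(f"pics/{n}0.png",read_camera(n)[:,:,::-1]); print(n,camera_info(n))
print(state())
E
```

```text
scene {'fx': 595.2398968261297, 'fy': 595.2398968261297, 'cx': 316.34390126138135, 'cy': 235.80634520602663, 'k1': -0.17451382346644226, 'xyz': array([-0.03872065, -0.4585356 ,  0.86738158]), 'attitude': array([-2.19730182,  1.06586671, -0.43321465])}
side {'fx': 624.3083713852498, 'fy': 624.3083713852498, 'cx': 316.4581560907127, 'cy': 237.93512158695208, 'k1': -0.12494523286859079, 'xyz': array([ 0.47414301, -1.0535466 ,  0.4757261 ]), 'attitude': array([-1.95246612,  0.07694782, -0.03315047])}
{'time': 0.1, 'joints': array([ 1.10259737e+00,  3.13417762e-01,  1.49834333e+00,  3.59931874e-05,
        1.33101179e+00, -2.23358778e-01]), 'joint_velocities': array([ 6.84921610e-04,  1.41907962e-04, -1.53714657e-03,  9.72421403e-04,
        5.49445049e-05, -2.03476551e-03]), 'effort': array([ 7.56694863e-04, -4.12903798e+01, -2.60140014e+01, -2.39184428e-04,
        3.09442097e-03,  9.62548057e-06]), 'eef_pos': array([0.12713922, 0.50914254, 0.23078687]), 'eef_rot': array([-3.83594585e-01, -3.11764924e+00,  1.72532160e-03]), 'force': array([-0.65912078, -0.91263749,  0.64996052]), 'ft_torque': array([ 3.66142227e-02, -6.23212162e-02, -6.12581024e-05]), 'gripper_force': 0.0, 'finger_gap': 0.08553020189213595}
```

View pics/scene0.png

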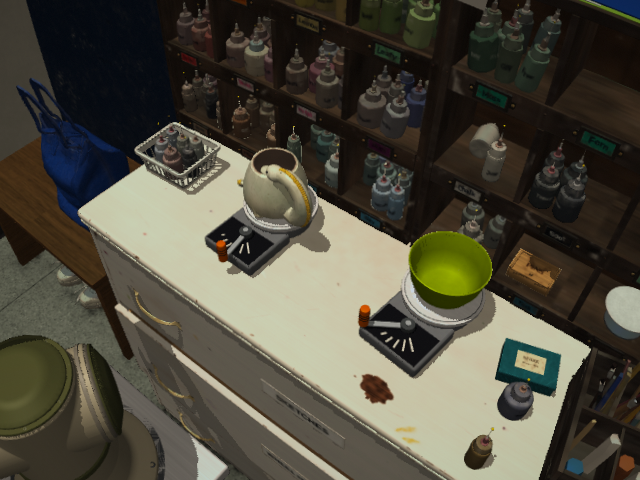

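View pics/side0.png

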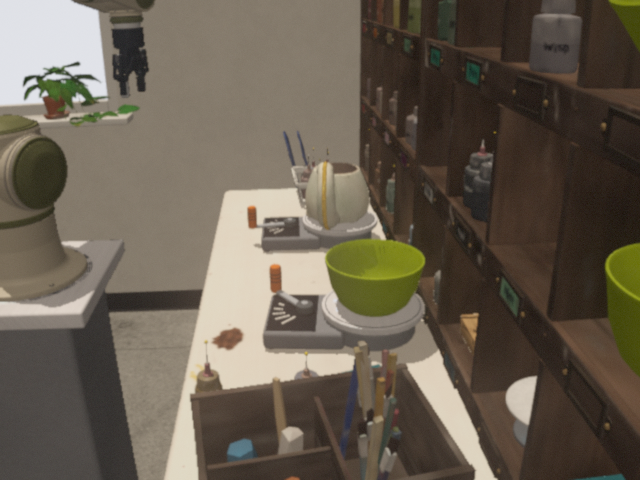

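Scene picture: green bowl at (449,268), knob_1 at (364,316), its pivot at (407,324); the other knob at (222,250). Side picture: knob_1 at (276,278), other knob at (252,217).

```bash
cat > h.py <<'E'
from bench import *
import cv2, numpy as np
from scipy.spatial.transform import Rotation as R
def ray(ci,uv):
    d=np.array([(uv[0]-ci['cx'])/ci['fx'],(uv[1]-ci['cy'])/ci['fy']]); p=d.copy()
    for _ in range(20): p=d/(1+ci['k1']*(p@p))
    return np.array(ci['xyz']),R.from_rotvec(ci['attitude']).apply([p[0],p[1],1])
def plane(ci,uv,z):
    o,d=ray(ci,uv); return o+d*(z-o[2])/d[2]
def tri(a,b):
    A=np.zeros((3,3));y=np.zeros(3)
    for o,d in(a,b):
        d=d/np.linalg.norm(d);P=np.eye(3)-np.outer(d,d);A+=P;y+=P@o
    return np.linalg.solve(A,y)
def oranges(img,mn=40):
    h=cv2.cvtColor(img,cv2.COLOR_RGB2HSV)
    m=cv2.inRange(h,(4,190,110),(16,255,255))
    n,l,s,c=cv2.connectedComponentsWithStats(m)
    return [(s[i],c[i]) for i in range(1,n) if s[i][4]>mn]
E
python3 - <<'E'
from h import *
for n in("scene","side"):
    for s,c in oranges(read_camera(n)): print(n,s,c.round(1))
S=camera_info("scene");D=camera_info("side")
print("knob mid",tri(ray(S,(364,316)),ray(D,(276,278))))
print("knob plane",plane(S,(364,316),.0565),plane(D,(276,278),.0565))
print("pivot",plane(S,(407,324),.045))
for p in[(360,337),(405,371),(453,331)]: print("case",plane(S,p,.031))
print("knob2",plane(S,(222,250),.0565))
E
```

```text
scene [216 240   9   8  54] [220.2 243.6]
scene [360 305  10   8  64] [364.5 308.7]
knob mid [ 0.46594265 -0.17882706  0.05730022]
knob plane [ 0.46485041 -0.17922628  0.0565    ] [ 0.46700101 -0.17505598  0.0565    ]
pivot [ 0.50312863 -0.24138884  0.045     ]
case [ 0.4416252  -0.18968774  0.031     ]
case [ 0.43320509 -0.28428322  0.031     ]
case [ 0.54847459 -0.30771396  0.031     ]
knob2 [0.42340881 0.1061373  0.0565    ]
```

Run:
```python
from h import *
S=camera_info("scene")
k=plane(S,(364.3,308.5),.079); print("top",k)
s=state(); M=R.from_rotvec(s['eef_rot']).as_matrix(); print(M.round(3), np.degrees(np.arctan2(M[1,1],M[0,1])))
t=np.array([.466,-.179,.20]); print(M.T@(t-s['eef_pos']))
w=camera_info("wrist");print(M.T@(w['xyz']-s['eef_pos']),(M.T@R.from_rotvec(w['attitude']).as_matrix()).round(2))
```

```text
top [ 0.46337713 -0.17882045  0.079     ]
[[-0.97   0.242 -0.   ]
 [ 0.242  0.97  -0.001]
 [ 0.    -0.001 -1.   ]] 75.97384224090224
[-0.49553156 -0.58553506  0.03130969]
[ 7.51518006e-02 -1.38043302e-04 -1.42367649e-01] [[ 0.   -0.96 -0.29]
 [ 1.    0.    0.  ]
 [-0.   -0.29  0.96]]
```

play_rows(plan="1 -0.0206 -0.0244 0 0 0 0;1 -0.0206 -0.0244 0 0 0 0;1 -0.0206 -0.0244 0 0 0 0;1 -0.0206 -0.0244 0 0 0 0;1 -0.0206 -0.0244 0 0 0 0;1 -0.0206 -0.0244 0 0 0 0;1 -0.0206 -0.0244 0 0 0 0;1 -0.0206 -0.0244 0 0 0 0")

```text
time: 0.87
eef_pos: [0.24, 0.2786, 0.2313]
eef_rot: [0.383, 3.118, 0.0]
force: [0.7, 1.1, 1.1]
finger_gap: 0.0855
gripper_force: 0.0
```

play_rows(plan="1 -0.0206 -0.0244 0 0 0 0;1 -0.0206 -0.0244 0 0 0 0;1 -0.0206 -0.0244 0 0 0 0;1 -0.0206 -0.0244 0 0 0 0;1 -0.0206 -0.0244 0 0 0 0;1 -0.0206 -0.0244 0 0 0 0;1 -0.0206 -0.0244 0 0 0 0;1 -0.0206 -0.0244 0 0 0 0")

```text
time: 1.53
eef_pos: [0.3527, 0.0491, 0.2314]
eef_rot: [0.384, 3.118, 0.0]
force: [0.3, 0.9, 0.4]
finger_gap: 0.0851
gripper_force: 0.0
```

play_rows(plan="1 -0.0206 -0.0244 0 0 0 0;1 -0.0206 -0.0244 0 0 0 0;1 -0.0206 -0.0244 0 0 0 0;1 -0.0206 -0.0244 0 0 0 0;1 -0.0206 -0.0244 0 0 0 0;1 -0.0206 -0.0244 0 0 0 0;1 -0.0206 -0.0244 0 0 0 0;1 -0.0206 -0.0244 0 0 0 0")

```text
time: 2.2
eef_pos: [0.4654, -0.1802, 0.2311]
eef_rot: [-0.384, -3.118, -0.0]
force: [0.6, 0.7, 0.2]
finger_gap: 0.0854
gripper_force: 0.0
```

play_rows(plan="1 0 0 0.01 0 0 0.093;1 0 0 0.01 0 0 0.093;1 0 0 0.01 0 0 0.093;1 0 0 0 0 0 0;-0.3 0 0 0 0 0 0;-0.3 0 0 0 0 0 0;-0.3 0 0 0 0 0 0;-0.3 0 0 0 0 0 0")

```text
time: 2.87
eef_pos: [0.4652, -0.1787, 0.2019]
eef_rot: [0.811, 3.034, -0.001]
force: [-1.0, -0.6, 0.4]
finger_gap: 0.0386
gripper_force: 0.0
```

```bash
cat > look.py <<'E'
from h import *
import sys
n=sys.argv[1]
s=state(); w=camera_info("wrist"); im=read_camera("wrist"); cv2.imwrite(f"pics/{n}.png",im[:,:,::-1])
M=R.from_rotvec(s['eef_rot']).as_matrix()
print(s['time'],s['eef_pos'].round(4),s['finger_gap'],s['force'].round(1)); print(M.round(3))
for st,c in oranges(im,150):
    p=plane(w,c,.079); print(st,c.round(1),"p79",p.round(4),"tool delta",(M.T@(p-s['eef_pos'])).round(4))
E
python3 look.py w1
```

```text
2.8667 [ 0.4652 -0.1787  0.2019] 0.03856788777331724 [-1.  -0.6  0.4]
[[-0.867  0.499  0.001]
 [ 0.499  0.867 -0.001]
 [-0.001 -0.    -1.   ]]
[307 223  23  22 399] [318.  233.2] p79 [ 0.4644 -0.1787  0.079 ] tool delta [ 0.0008 -0.0004  0.1229]
```

View pics/w1.png

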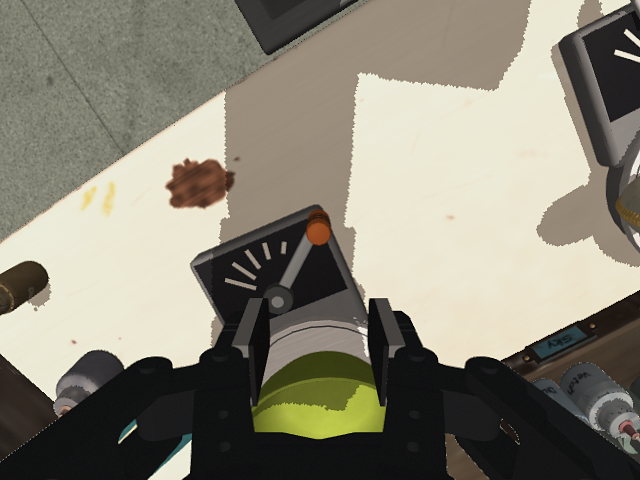

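Wrist view: knob top at (318,233), pivot at (278,299). Five marks are visible, with the shortest one hidden under the lever, so it starts at notch 0.

Run:
```python
from h import *
w=camera_info("wrist"); s=state(); M=R.from_rotvec(s['eef_rot']).as_matrix()
k=np.array([.4644,-.1787])
for z in(.04,.048):
    p=plane(w,(278,299),z)[:2]; d=k-p; print(z,p,np.linalg.norm(d))
a=np.arctan2(d[1],d[0]); p=k-.075*d/np.linalg.norm(d); print(np.degrees(a))
prev=k
for f in np.arange(.5,3.6,.5):
    q=p+.075*np.array([np.cos(a+.35*f),np.sin(a+.35*f)]); print(f,q.round(4),"cum tool",(M.T[:2,:2]@(q-k)).round(4)," step",(M.T[:2,:2]@(q-prev)).round(4)); prev=q
```

```text
0.04 [ 0.50646253 -0.24146574] 0.07555656225393899
0.048 [ 0.50365637 -0.23883082] 0.07181071178367464
123.13848794830005
0.5 [ 0.4541 -0.1868] cum tool [ 0.0049 -0.0122]  step [ 0.0049 -0.0122]
1.0 [ 0.4454 -0.1966] cum tool [ 0.0076 -0.025 ]  step [ 0.0027 -0.0128]
1.5 [ 0.4384 -0.2077] cum tool [ 0.008  -0.0381]  step [ 0.0004 -0.0131]
2.0 [ 0.4336 -0.2199] cum tool [ 0.0061 -0.0511]  step [-0.0019 -0.013 ]
2.5 [ 0.4309 -0.2327] cum tool [ 0.002  -0.0635]  step [-0.0041 -0.0125]
3.0 [ 0.4305 -0.2458] cum tool [-0.0042 -0.0751]  step [-0.0062 -0.0115]
3.5 [ 0.4324 -0.2588] cum tool [-0.0123 -0.0854]  step [-0.0081 -0.0103]
```

play_rows(plan="-0.3 0 0 0.02 0 0 0;-0.3 0 0 0.02 0 0 0;-0.3 0 0 0.02 0 0 0;-0.3 0 0 0.02 0 0 0;-0.3 0 0 0 0 0 0;-0.3 0 0 0 0 0 0;-0.3 0 0 0 0 0 0;-0.3 0 0 0 0 0 0")

```text
time: 3.58
eef_pos: [0.4656, -0.179, 0.1227]
eef_rot: [0.812, 3.032, -0.001]
force: [0.4, 0.4, 0.2]
finger_gap: 0.0302
gripper_force: 0.0
```

```bash
python3 look.py w2
```

```text
3.5833 [ 0.4656 -0.179   0.1227] 0.030179179660890783 [0.4 0.4 0.2]
[[-0.866  0.5    0.002]
 [ 0.5    0.866 -0.001]
 [-0.002 -0.    -1.   ]]
[302 260  33  30 737] [318.1 274.5] p79 [ 0.4642 -0.1786  0.079 ] tool delta [ 0.0016 -0.0003  0.0437]
```

View pics/w2.png

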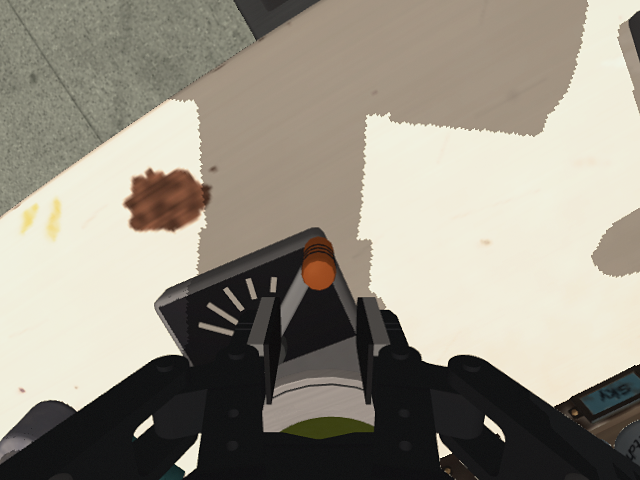

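The knob top, at (318,275), is centred between the fingers (about 263 and 372). I'll descend and then narrow the fork.

play_rows(plan="-0.3 0.0015 0 0.014 0 0 0;-0.3 0 0 0.014 0 0 0;-0.3 0 0 0.014 0 0 0;-0.3 0 0 0.014 0 0 0;-0.3 0 0 0.014 0 0 0;-0.3 0 0 0 0 0 0;-0.3 0 0 0 0 0 0;-0.45 0 0 0 0 0 0")

```text
time: 4.3
eef_pos: [0.4643, -0.1782, 0.0524]
eef_rot: [0.813, 3.033, -0.001]
force: [0.4, -0.5, 0.4]
finger_gap: 0.0237
gripper_force: 0.0
```

play_rows(plan="-0.45 0 0 0 0 0 0;-0.45 0 0 0 0 0 0;-0.45 0 0 0 0 0 0;-0.45 0 0 0 0 0 0;-0.45 0 0 0 0 0 0;-0.45 0 0 0 0 0 0;-0.45 0 0 0 0 0 0;-0.45 0 0 0 0 0 0")

```text
time: 4.97
eef_pos: [0.4637, -0.1778, 0.0513]
eef_rot: [-0.813, -3.034, -0.0]
force: [-0.8, -0.3, 0.5]
finger_gap: 0.0235
gripper_force: 0.0
```

play_rows(plan="-0.45 0.0018 -0.004 0 0 0 0;-0.45 0.0016 -0.004 0 0 0 0;-0.45 0.0015 -0.0042 0 0 0 0;-0.45 0.0011 -0.0042 0 0 0 0;-0.45 0.0009 -0.0043 0 0 0 0;-0.45 0.0007 -0.0043 0 0 0 0;-0.45 0 0 0 0 0 0;-0.45 0 0 0 0 0 0")

```text
time: 5.63
eef_pos: [0.4444, -0.1959, 0.0512]
eef_rot: [-0.814, -3.034, -0.0]
force: [-1.6, 0.5, 0.4]
finger_gap: 0.0235
gripper_force: 0.0
```

play_rows(plan="-0.45 0 0 0 0 0 0;-0.45 0 0 0 0 0 0;-0.45 0 0 0 0 0 0;-0.45 0 0 0 0 0 0;-0.45 0 0 0 0 0 0;-0.45 0 0 0 0 0 0;-0.45 0 0 0 0 0 0;-0.45 0 0 0 0 0 0")

```text
time: 6.3
eef_pos: [0.4446, -0.1957, 0.0513]
eef_rot: [-0.813, -3.034, 0.0]
force: [0.2, 0.5, -0.3]
finger_gap: 0.0232
gripper_force: 0.0
```

```bash
python3 look.py w3
```

```text
6.3 [ 0.4446 -0.1957  0.0513] 0.023213894597306828 [ 0.2  0.5 -0.3]
[[-0.866  0.5   -0.   ]
 [ 0.5    0.866 -0.   ]
 [ 0.    -0.    -1.   ]]
[ 294  340   48   41 1517] [317.4 359.6] p79 [ 0.4448 -0.1964  0.079 ] tool delta [-0.0005 -0.0005 -0.0277]
```

View pics/w3.png

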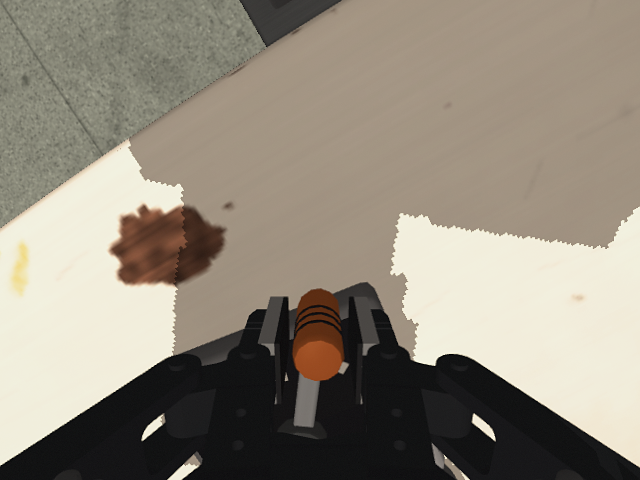

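The knob, at (317,360), is centred in the fork and sits within 1 mm of the predicted first notch. Next is click 2.

play_rows(plan="-0.45 0.0003 -0.0043 0 0 0 0;-0.45 0.0001 -0.0043 0 0 0 0;-0.45 0 -0.0044 0 0 0 0;-0.45 -0.0004 -0.0044 0 0 0 0;-0.45 -0.0006 -0.0044 0 0 0 0;-0.45 -0.0009 -0.0043 0 0 0 0;-0.45 0 0 0 0 0 0;-0.45 0 0 0 0 0 0")

```text
time: 7.02
eef_pos: [0.4327, -0.2194, 0.0513]
eef_rot: [-0.814, -3.034, -0.0]
force: [1.0, 1.2, -0.2]
finger_gap: 0.0236
gripper_force: 0.0
```

play_rows(plan="-0.45 0 0 0 0 0 0;-0.45 0 0 0 0 0 0;-0.45 0 0 0 0 0 0;-0.45 0 0 0 0 0 0;-0.45 0 0 0 0 0 0;-0.45 0 0 0 0 0 0;-0.45 0 0 0 0 0 0;-0.45 0 0 0 0 0 0")

```text
time: 7.68
eef_pos: [0.4329, -0.219, 0.0513]
eef_rot: [0.813, 3.034, -0.0]
force: [-0.2, -0.5, -0.5]
finger_gap: 0.0235
gripper_force: 0.0
```

```bash
python3 look.py w4
```

```text
7.6833 [ 0.4329 -0.219   0.0513] 0.023545834912491875 [-0.2 -0.5 -0.5]
[[-0.866  0.5    0.   ]
 [ 0.5    0.866 -0.   ]
 [-0.     0.    -1.   ]]
[ 295  340   48   41 1504] [317.9 359.7] p79 [ 0.4332 -0.2197  0.079 ] tool delta [-0.0006 -0.0004 -0.0277]
```

play_rows(plan="-0.45 -0.0012 -0.0042 0 0 0 0;-0.45 -0.0014 -0.0042 0 0 0 0;-0.45 -0.0016 -0.0041 0 0 0 0;-0.45 -0.0018 -0.004 0 0 0 0;-0.45 -0.0021 -0.0038 0 0 0 0;-0.45 -0.0022 -0.0037 0 0 0 0;-0.45 0 0 0 0 0 0;-0.45 0 0 0 0 0 0")

```text
time: 8.4
eef_pos: [0.4297, -0.2453, 0.0513]
eef_rot: [0.814, 3.034, -0.0]
force: [-0.5, 0.5, -0.7]
finger_gap: 0.0234
gripper_force: 0.0
```

play_rows(plan="-0.45 0 0 0 0 0 0;-0.45 0 0 0 0 0 0;-0.45 0 0 0 0 0 0;-0.45 0 0 0 0 0 0;-0.45 0 0 0 0 0 0;-0.45 0 0 0 0 0 0;-0.45 0 0 0 0 0 0;-0.45 0 0 0 0 0 0")

```text
time: 9.07
eef_pos: [0.4298, -0.245, 0.0513]
eef_rot: [-0.813, -3.034, -0.0]
force: [0.3, 0.2, 0.0]
finger_gap: 0.0233
gripper_force: 0.0
```

```bash
python3 look.py w5
```

```text
9.0667 [ 0.4298 -0.245   0.0513] 0.02331771950498146 [0.3 0.2 0. ]
[[-0.866  0.5   -0.   ]
 [ 0.5    0.866  0.   ]
 [ 0.     0.    -1.   ]]
[ 295  340   48   41 1508] [318.2 360.1] p79 [ 0.4303 -0.2456  0.079 ] tool delta [-0.0007 -0.0003 -0.0277]
```

Three clicks are done. I'll open the fork slightly and go straight up.

play_rows(plan="-0.3 0 0 0 0 0 0;-0.3 0 0 0 0 0 0;-0.3 0 0 -0.01 0 0 0;-0.3 0 0 -0.02 0 0 0;-0.3 0 0 -0.025 0 0 0;-0.3 0 0 -0.025 0 0 0;-0.3 0 0 -0.025 0 0 0;-0.3 0 0 -0.02 0 0 0")

```text
time: 9.78
eef_pos: [0.4299, -0.2451, 0.179]
eef_rot: [0.813, 3.033, -0.002]
force: [-0.5, -0.3, 0.8]
finger_gap: 0.0297
gripper_force: 0.0
```

play_rows(plan="-0.3 0 0 -0.02 0 0 0;-0.3 0 0 0 0 0 0;-0.3 0 0 0 0 0 0;-0.3 0 0 0 0 0 0;-0.3 0 0 0 0 0 0;-0.3 0 0 0 0 0 0;-0.3 0 0 0 0 0 0;-0.3 0 0 0 0 0 0")

```text
time: 10.45
eef_pos: [0.4297, -0.2449, 0.1959]
eef_rot: [-0.813, -3.034, -0.001]
force: [-1.2, -0.2, -0.5]
finger_gap: 0.0301
gripper_force: 0.0
```

```bash
python3 look.py w6
```

```text
10.45 [ 0.4297 -0.2449  0.1959] 0.03009114206125329 [-1.2 -0.2 -0.5]
[[-0.866  0.5   -0.001]
 [ 0.5    0.866  0.001]
 [ 0.001  0.    -1.   ]]
[307 228  24  23 413] [318.1 238.7] p79 [ 0.4306 -0.2458  0.079 ] tool delta [-0.0014 -0.0003  0.1169]
```

View pics/w6.png

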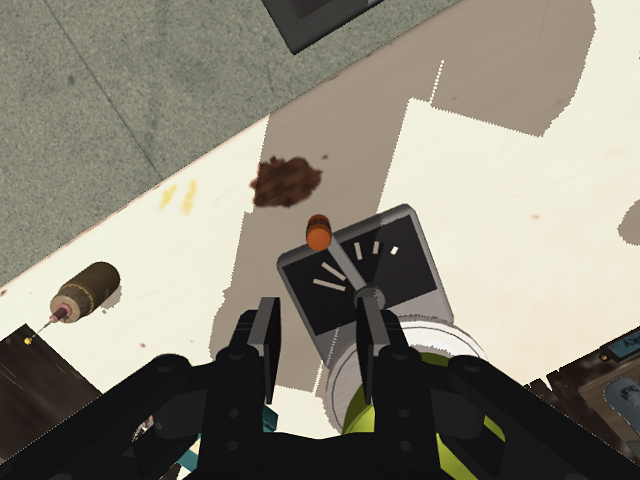

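The lever covers the fourth mark: three shorter marks are visible on its right and two longer ones on its left. The knob, at (318,239), is free and 75 mm from its start. I'll hand the job in.

```bash
python3 -c "
from bench import *
print(close_job())"
```

```text
the job is handed in; nothing more can be done
None
```

The green-bowl wheel's speed lever was moved up three clicks, one at a time with a pause in each notch; it was then released at rest in the fourth notch, and the job is handed in (no verdict was returned).

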